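Put the washed chopping boards back in their stand by size

TASK

The four washed chopping boards are dry: move them from the wire drainer to the wooden board stand, one to a slot in order of size, the largest in the slot at the wide end and the smallest at the narrow end. Lower each one in rather than dropping it, so that it stands upright in its slot, centred between the side rails, and leave the salt shaker and the spice jar beside the stand standing.

Things in the scene. Friction and masses are not known exactly. Their poses are not given: they have to be found in the camera images.
- board_large_mid (a point): centre of the largest of four alike wooden chopping boards that stand upright on their long edges in the drainer's cradles, in any order. This one: 240 mm long (y axis), 160 mm high (z, up), 15 mm thick (x); top edge 80 mm above this point, foot 80 mm below; 0.39 kg; loose; pinch it across its thickness at the middle of the top edge
- board_medium_mid (a point): centre of the second largest of four alike wooden chopping boards that stand upright on their long edges in the drainer's cradles, in any order. This one: 205 mm long (y axis), 142 mm high (z, up), 15 mm thick (x); top edge 71 mm above this point, foot 71 mm below; 0.30 kg; loose; pinch it across its thickness at the middle of the top edge
- board_small_mid (a point): centre of the second smallest of four alike wooden chopping boards that stand upright on their long edges in the drainer's cradles, in any order. This one: 170 mm long (y axis), 125 mm high (z, up), 15 mm thick (x); top edge 62.5 mm above this point, foot 62.5 mm below; 0.22 kg; loose; pinch it across its thickness at the middle of the top edge
- board_mini_mid (a point): centre of the smallest of four alike wooden chopping boards that stand upright on their long edges in the drainer's cradles, in any order. This one: 135 mm long (y axis), 110 mm high (z, up), 15 mm thick (x); top edge 55 mm above this point, foot 55 mm below; 0.15 kg; loose; pinch it across its thickness at the middle of the top edge
- stand: fixed light-wood stand; origin on the worktop under its centre, z up, x from narrow to wide end. Slots parallel to y at x = 81 (longest slat), 27, -27, -81 mm. A board's foot sits 22 mm up on two round beads, between two wire loops (y -35..35, tops 81 mm up, 19 mm clear, 37 at mouth) and between slanted side rails (tops 42 mm up) that leave its own board 10 mm at each end, centred at y=0
- drainer: fixed steel-wire dish drainer on a grey tray, 236 x 286 mm, no side rails; origin on the worktop under its centre, z up. Four cradles parallel to its y axis at x = 81, 27, -27, -81 mm: a board's foot sits 22 mm above the worktop on two wires, between two wire loops (y -35..35, tops 81 mm up, 19 mm clear, 37 mm at the mouth)
- salt: salt shaker, glass with grey cap, 44 mm across, 90 mm high, standing beside the narrow end of the stand at its -y side; origin at the centre of its underside, z up. To be left standing.
- jar: spice jar with a dark cap, 41 mm across, 105 mm high, standing beside the narrow end of the stand at its +y side; origin at the centre of its underside, z up. To be left standing.
There are look-alikes about, which are no part of the job. What is shaped like the salt but orange or red is not meant.

How it is judged:
At the end, for the whole second after the job is handed in: Each board in its own slot, largest at the wide end: centre within 12 mm across and 15 mm along the slot and 5 mm of seated height, upright within 0.14 rad, parallel to the slot within 0.1 rad, released, at rest; salt shaker and spice jar still upright (x of board_large_mid in the frame of stand between 0.069 and 0.093 m and y of board_large_mid in the frame of stand between -0.015 and 0.015 m and z of board_large_mid in the frame of stand between 0.097 and 0.107 m and angle between each of board_large_mid, board_medium_mid, board_small_mid, board_mini_mid's own z axis and vertical below 0.14 rad and angle between the y axis of each of board_large_mid, board_medium_mid, board_small_mid, board_mini_mid and the y axis of stand, either way round below 0.1 rad and linear speed of each of board_large, board_medium, board_small, board_mini below 0.02 m/s and angular speed of each of board_large, board_medium, board_small, board_mini below 0.15 rad/s and x of board_medium_mid in the frame of stand between 0.015 and 0.039 m and y of board_medium_mid in the frame of stand between -0.015 and 0.015 m and z of board_medium_mid in the frame of stand between 0.088 and 0.098 m and x of board_small_mid in the frame of stand between -0.039 and -0.015 m and y of board_small_mid in the frame of stand between -0.015 and 0.015 m and z of board_small_mid in the frame of stand between 0.0795 and 0.0895 m and x of board_mini_mid in the frame of stand between -0.093 and -0.069 m and y of board_mini_mid in the frame of stand between -0.015 and 0.015 m and z of board_mini_mid in the frame of stand between 0.072 and 0.082 m and angle between each of salt, jar's own z axis and vertical below 0.2 rad); the robot touches nothing.
It fails at once if a board is dropped into the stand (faster than 0.8 m/s low over its slot) ((horizontal distance between board_large_mid and stand below 0.13 m and z of board_large_mid in the frame of stand below 0.152 m and linear speed of board_large above 0.8 m/s) or (horizontal distance between board_medium_mid and stand below 0.13 m and z of board_medium_mid in the frame of stand below 0.143 m and linear speed of board_medium above 0.8 m/s) or (horizontal distance between board_small_mid and stand below 0.13 m and z of board_small_mid in the frame of stand below 0.1345 m and linear speed of board_small above 0.8 m/s) or (horizontal distance between board_mini_mid and stand below 0.13 m and z of board_mini_mid in the frame of stand below 0.127 m and linear speed of board_mini above 0.8 m/s)).
It fails at once if the salt shaker is knocked over (angle between salt's own z axis and vertical above 0.6 rad).
It fails at once if the spice jar is knocked over (angle between jar's own z axis and vertical above 0.6 rad).
It also fails if it takes over 104 s, if anything falls off the work surface, if the arm or the gripper's body presses on something with over 40 N, if the wrist force passes 120 N, or if a joint passes its speed limit or range.

ROBOT

A 6-joint arm with a two-finger parallel gripper is mounted at the origin on a cart in front of the work surface, level with it; the furniture and walls round the work are solid. World frame = base frame: x ahead of the robot, y to its left, z up, the work surface at z = 0. Lengths are in m, angles in rad, forces in N, time in s.
With the tool pointing down it reaches from about 0.275 to 0.825 m from the base axis. Payload 4.9 kg.
Tool frame: the origin (TCP) lies midway between the tips of the shut fingers; the grasp point (between the pads) lies 19 mm behind it (bot.grip_depth is the distance from the TCP to the grasp point, in m); z points along the fingers, y is the line along which they close (so a half turn about z gives the same grasp; the last joint's range is limited). The gripper opens to 85 mm and grips with 20 to 120 N. Pads are 22 mm wide; open, the fingers measure 114 mm over their backs; the gripper's body (76 mm by 85 mm) begins 54 mm behind the grasp point. The pads swing forward as they close: fully open they stand 13 mm farther back than shut.
Start: joints at [1.02, 0.326, -0.193, 1.052, 0, 1.437], TCP at [0.223, 0.503, 0.197] pointing down, gripper open.
Joint ranges: [-2.65, 2.65], [-0.97, 1.79], [-1.3, 1.35], [-1.93, 2.1], [-1.47, 1.37], [-3.14, 3.14]. Speed limits (rad/s): [2.57, 2.57, 3.14, 3.14, 3.14, 3.14].

INTERFACE

Orientations are given as a unit quaternion [w, x, y, z].
In Python, from cell import bot gives the robot as it stands. Calls block until the motion is done:
- bot.move_pose(position, orientation): joint-space move of the TCP to a pose.
- bot.move_linear(position, speed=0.15, rotation=None, until_force=None): straight line of the TCP; rotation=None keeps the orientation; speed is the mean speed in m/s. With until_force (N) it stops when the force on the tool has changed by that much, and returns True; else False.
- bot.goto_joints(angles): joint-space move.
- bot.set_gripper(opening, grasp_force=None): opening from 0.0 (shut) to 1.0 (fully open); grasp_force is the grip in N (None keeps the last); returns when the fingers have stopped.
- bot.wait(seconds).
- bot.solve_ik(position, orientation): joint angles nearest the present ones, or None.
- bot.camera(name): name is "scene" or "top" or "wrist"; returns the picture (420x560x3 uint8, red, green, blue); there is no depth.
- bot.calibration(name): a dict with "mtx" (3x3 intrinsics, pixels), "extrinsics" (4x4, takes a point from world to camera coordinates); the wrist camera has in their place "hand_eye" (4x4, takes a point from camera to tool coordinates, whose origin is the TCP and whose axes are the flange's). Camera axes: x right, y down, z forward; pixel columns grow to the right and rows downward; lengths in m; the calibration is good to about 2 mm. A picture is of the moment at which its call begins: read the wrist's pose just before it. calibration takes no time and is no camera call.
A pose or a line that the arm cannot do raises bot.PlanningError and nothing moves.
- bot.close_job(): hands the job in; it is judged then, once.
Trained networks look in the newest picture that a camera, given by its name, has taken for a name from the list of things; names that differ only in an ending like _2 or _b are one class to them, and where a whole thing is asked for, a point or a joint stands for the part that bears it (a point fixed in the world has none). Each returns a list of dicts, best first, with "confidence" (0 to 1); they miss things now and then, are a little off and sometimes report something else, mostly with a low value. They report only what shows in the picture. A call takes as long as a camera call. They do not tell look-alikes from the thing itself.
- bot.search_frame(camera, thing): "bbox" ([left, top, width, height] in pixels, round what is visible of it).
Readings, each from a call of its own:
- bot.read_clock(): time.
- bot.read_joint_positions(): joint angles.
- bot.read_joint_vel(): joint speeds.
- bot.read_joint_efforts(): joint torques, N m.
- bot.read_position(): TCP position.
- bot.read_tool_rot(): TCP orientation.
- bot.read_ft_force(): force on the tool from outside, world axes, zero at the start.
- bot.read_moment(): the same for the moment, N m.
- bot.read_gripper_width(): opening from 0.0 (shut) to 1.0 (fully open).
- bot.read_finger_force(): force on a finger pad.
Only numpy, scipy, OpenCV 4.12 (cv2) and the standard library are available. Lean on these libraries where they do the work, as an engineer would, in place of code of your own. Each camera call takes 0.05 s, during which the arm holds its last target. There are 200 camera calls.

## Working session

There is one attempt and no reset: what is moved stays moved. The work goes in short steps, each a Python script; the robot and the scene stay as the last script left them, time stands still between calls to the robot, and variables do not carry over. Pictures are saved under pics/ and viewed, at most 14 in all, crops included, and the job is handed in when it is done.

```bash
ls; mkdir -p pics; python3 - <<'E'
from cell import bot
import cv2
for c in("scene","top"):
    im=bot.camera(c); cv2.imwrite(f"pics/{c}0.png",im[:,:,::-1])
    k=bot.calibration(c); print(c,k["mtx"].tolist(),k["extrinsics"].round(4).tolist())
    for t in("board_large_mid","board_medium_mid","board_small_mid","board_mini_mid","stand","drainer","salt","jar"):
        print(t,[([round(v) for v in d["bbox"]],round(d["confidence"],2)) for d in bot.search_frame(c,t)])
print(bot.read_tool_rot(),bot.read_clock(),bot.calibration("wrist"))
E
```

```text
pics
scene [[543.2556647465216, 0.0, 284.17263438459497], [0.0, 543.2556647465216, 205.988129264203], [0.0, 0.0, 1.0]] [[0.9106, -0.4129, 0.0189, -0.4607], [-0.1462, -0.3647, -0.9196, 0.1587], [0.3865, 0.8346, -0.3925, 1.471], [0.0, 0.0, 0.0, 1.0]]
board_large_mid [([281, 186, 36, 87], 0.76)]
board_medium_mid [([318, 190, 36, 73], 0.74)]
board_small_mid [([305, 202, 25, 59], 0.67)]
board_mini_mid [([341, 207, 23, 46], 0.82)]
stand [([224, 176, 55, 44], 0.67)]
drainer [([266, 233, 118, 56], 0.72)]
salt [([271, 264, 16, 33], 0.72), ([247, 235, 18, 34], 0.71), ([252, 199, 11, 30], 0.58)]
jar [([214, 171, 16, 31], 0.56)]
top [[406.54627742357707, 0.0, 281.5541176671826], [0.0, 406.54627742357707, 209.17637824297907], [0.0, 0.0, 1.0]] [[-0.0134, -0.9999, -0.0098, -0.0223], [-0.9839, 0.0149, -0.1779, 0.4845], [0.178, 0.0073, -0.984, 1.0023], [0.0, 0.0, 0.0, 1.0]]
board_large_mid [([291, 201, 105, 23], 0.82), ([298, 155, 90, 29], 0.26)]
board_medium_mid [([298, 155, 91, 26], 0.67)]
board_small_mid [([306, 182, 72, 19], 0.9)]
board_mini_mid [([313, 143, 58, 19], 0.61)]
stand [([126, 159, 114, 91], 0.6)]
drainer [([277, 141, 116, 93], 0.9)]
salt [([230, 216, 18, 19], 0.79), ([323, 254, 11, 19], 0.79), ([380, 253, 22, 18], 0.79), ([352, 262, 17, 12], 0.77)]
jar [([125, 226, 32, 23], 0.72)]
[3.93298893e-06 2.06859821e-01 9.78370591e-01 4.21016454e-05] 0.9 {'mtx': array([[309.16634182,   0.        , 279.83420514],
       [  0.        , 309.16634182, 211.4066198 ],
       [  0.        ,   0.        ,   1.        ]]), 'hand_eye': array([[-1.42108959e-03, -9.53681574e-01, -3.00814622e-01,
         7.59039121e-02],
       [ 9.99998924e-01, -1.46494560e-03, -7.97715114e-05,
         3.06292711e-04],
       [-3.64600436e-04, -3.00814411e-01,  9.53682629e-01,
        -1.75500735e-01],
       [ 0.00000000e+00,  0.00000000e+00,  0.00000000e+00,
         1.00000000e+00]])}
```

```bash
python3 - <<'E'
import cv2
a=cv2.imread("pics/top0.png")[120:300,100:420]
cv2.imwrite("pics/top0c.png",cv2.resize(a,None,fx=2.5,fy=2.5,interpolation=cv2.INTER_CUBIC))
E
```

```text
(no output)
```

View pics/scene0.png

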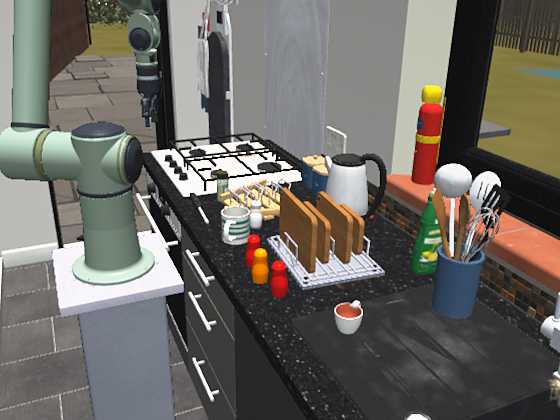

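View pics/top0c.png

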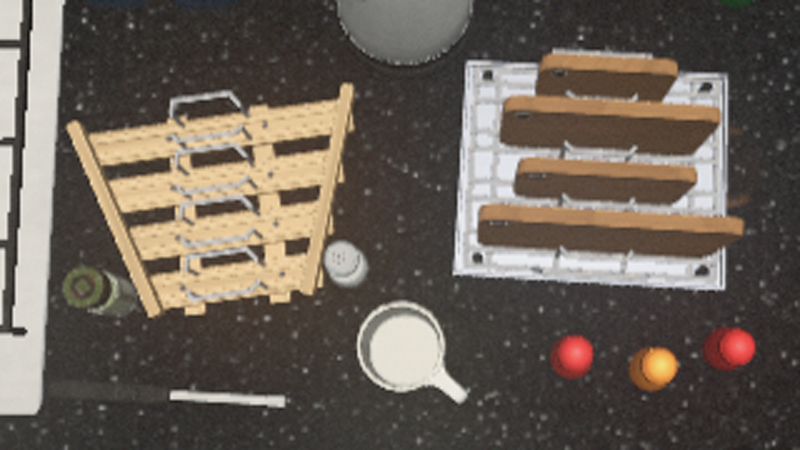

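The top view shows, with full-image pixels in brackets:
- **Drainer:** on the right. From far to near it holds mini (342,146), medium (344,165), small (342,189) and large (343,213).
- **Stand:** on the left, with its wide end far from the robot.
- **Salt:** the candidates are white/grey (239,225), red (329,262), orange (361,267) and red (391,259). The white/grey one fits, because it stands at the stand's narrow end on the right (-y) side.
- **Jar:** at (134,235).

Next I estimate rough poses and take a wrist view of each rack.

```bash
cat > h.py <<'E'
from cell import bot
import numpy as np, cv2
from scipy.spatial.transform import Rotation as R
def back(K,E,px,z):
    d=E[:3,:3].T@np.linalg.solve(K,[px[0],px[1],1]); c=-E[:3,:3].T@E[:3,3]
    return c+d*(z-c[2])/d[2]
def proj(K,E,P):
    q=(E[:3,:3]@np.atleast_2d(P).T).T+E[:3,3]; q=q@K.T; return q[:,:2]/q[:,2:]
def quat(th):  # tool down, tool y axis... tool x at world angle th
    x=np.array([np.cos(th),np.sin(th),0]);z=np.array([0,0,-1.]);y=np.cross(z,x)
    return np.roll(R.from_matrix(np.c_[x,y,z]).as_quat(),1)
def wristE():
    p=bot.read_position();q=bot.read_tool_rot()
    T=np.eye(4);T[:3,:3]=R.from_quat(np.roll(q,-1)).as_matrix();T[:3,3]=p
    return np.linalg.inv(T@bot.calibration("wrist")["hand_eye"])
E
python3 - <<'E'
from h import *
k=bot.calibration("top");K,E=k["mtx"],k["extrinsics"]
f=lambda p,z:back(K,E,(100+p[0]/2.5,120+p[1]/2.5),z)
print("tray",[f(p,.01).round(3)[:2].tolist() for p in((467,60),(727,73),(724,289),(453,275))])
for n,a,b,z in(("L",(479,208),(743,222),.182),("M",(502,98),(719,111),.164),("S",(516,161),(696,170),.147),("m",(539,57),(677,64),.132)):
    A,B=f(a,z),f(b,z);print(n,((A+B)/2).round(3),np.hypot(*(A-B)[:2]).round(3),np.degrees(np.arctan2(*(A-B)[:2])).round(1))
print("stand rails",[f(p,.042).round(3)[:2].tolist() for p in((75,124),(155,314),(347,87),(312,291))])
print("salt",f((344,258),.09).round(3),"jar",f((85,287),.105).round(3), "kettle",f((405,65),.05).round(3))
s=np.array([.49,.19]);d=np.array([.5,-.13])
for th in(np.pi/2,-np.pi/2):
  for p in(s,d):
    print(th,bot.solve_ik([*p,.33],quat(th)))
E
```

```text
tray [[0.671, -0.046], [0.651, -0.328], [0.416, -0.311], [0.435, -0.027]]
L [ 0.464 -0.17   0.182] 0.235 4.0
M [ 0.572 -0.176  0.164] 0.201 4.5
S [ 0.518 -0.173  0.147] 0.168 3.8
m [ 0.625 -0.181  0.132] 0.133 4.0
stand rails [[0.596, 0.368], [0.395, 0.276], [0.632, 0.082], [0.416, 0.116]]
salt [0.443 0.078 0.09 ] jar [0.416 0.325 0.105] kettle [0.653 0.02  0.05 ]
1.5707963267948966 [0.22939974 0.22867244 0.01080039 1.35292427 0.         1.80019606]
1.5707963267948966 [-0.39731789  0.21088996 -0.01191685  1.34798952  0.          1.17347844]
-1.5707963267948966 [ 0.22939974  0.22867244  0.01080039  1.35292427  0.         -1.34139659]
-1.5707963267948966 [-0.39731789  0.21088996 -0.01191685  1.34798952  0.         -1.96811422]
```

```bash
python3 - <<'E'
from h import *
S=np.array([.51,.21]);D=np.array([.545,-.175])
for n,c,yaw,z in(("stand",S,8,.24),("drain",D,-4,.32)):
    th=np.radians(90+yaw);h=z+.1755-(.06 if n=="stand" else .15)
    p=c+(.315*h-.076)*np.array([np.cos(th),np.sin(th)])
    bot.move_pose([*p,z],quat(th)); bot.wait(.3)
    E=wristE();im=bot.camera("wrist");np.save(n+"E.npy",E)
    cv2.imwrite(f"pics/{n}.png",im[:,:,::-1])
    print(n,bot.read_clock(),bot.read_position())
E
```

```text
stand 2.6833 [0.50469561 0.24618163 0.23998246]
drain 4.5083 [ 0.54739776 -0.14165516  0.31996011]
```

View pics/stand.png

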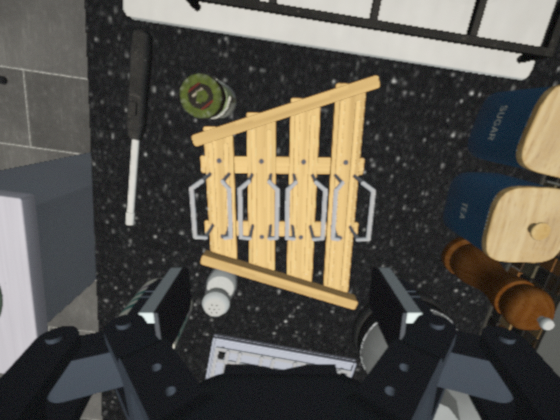

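View pics/drain.png

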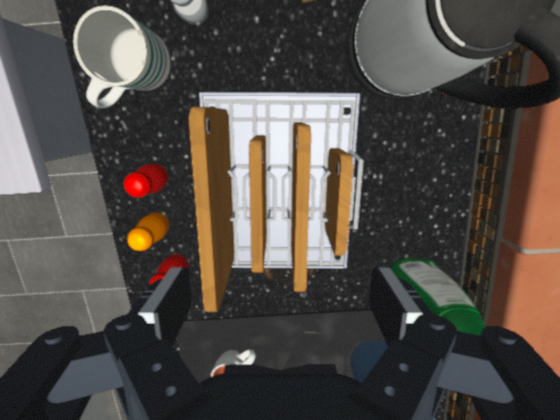

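```bash
cat > ov.py <<'E'
from h import *
K=bot.calibration("wrist")["mtx"]
def draw(n,c,yaw,crop,out):
    E=np.load(n+"E.npy");im=cv2.imread(f"pics/{n}.png");Rz=np.array([[np.cos(yaw),-np.sin(yaw)],[np.sin(yaw),np.cos(yaw)]])
    x0,y0,x1,y1=crop;s=4
    big=cv2.resize(im[y0:y1,x0:x1],None,fx=s,fy=s,interpolation=cv2.INTER_CUBIC)
    def line(a,b,col):
        P=[[*(Rz@np.array(p[:2])+c),p[2]] for p in(a,b)]
        q=(proj(K,E,P)+.5-[x0,y0])*s
        cv2.line(big,*[tuple(int(v) for v in r) for r in q],col,1)
    if n=="stand":
        for X in(81,27,-27,-81):
            for e in(-18.5,18.5): line(((X+e)/1e3,-.035,.081),((X+e)/1e3,.035,.081),(0,0,255))
    else:
        for a,b in(((-118,-143),(118,-143)),((118,-143),(118,143)),((118,143),(-118,143)),((-118,143),(-118,-143))):
            line((a[0]/1e3,a[1]/1e3,.008),(b[0]/1e3,b[1]/1e3,.008),(255,0,0))
        for X,l,z in((-81,240,182),(-27,170,147),(27,205,164),(81,135,132)):
            for e in(-7.5,7.5): line(((X+e)/1e3,-l/2e3,z/1e3),((X+e)/1e3,l/2e3,z/1e3),(0,0,255))
    cv2.imwrite(out,big)
E
python3 - <<'E'
from ov import *
draw("stand",np.array([.51,.211]),np.radians(8),(180,165,380,265),"pics/s1.png")
draw("drain",np.array([.545,-.176]),np.radians(-4.1),(180,85,370,320),"pics/d1.png")
E
python3 -c "
import cv2
a=cv2.imread('pics/d1.png');cv2.imwrite('pics/d1.png',cv2.resize(a,None,fx=.62,fy=.62,interpolation=cv2.INTER_AREA))"
```

```text
(no output)
```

View pics/s1.png

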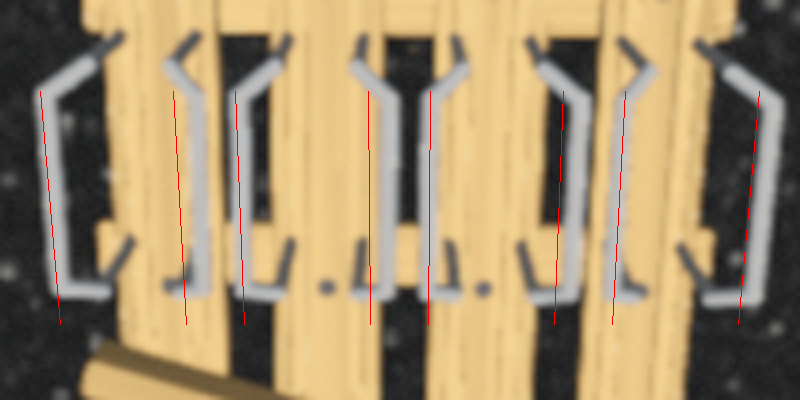

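View pics/d1.png

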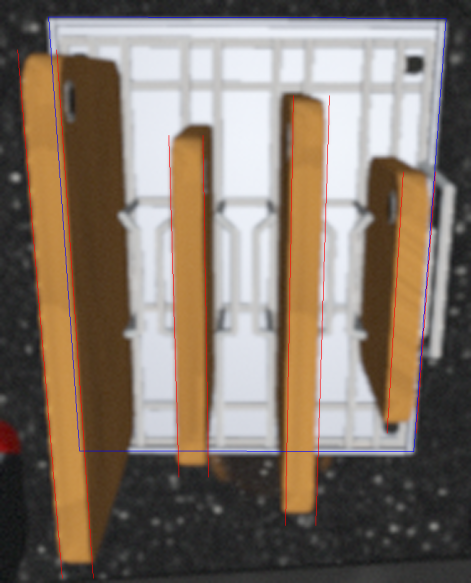

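```bash
python3 - <<'E'
from h import *
from scipy.optimize import least_squares
K=bot.calibration("wrist")["mtx"]
E=np.load("standE.npy")
top=[(47,97),(197,97),(240,97),(390,97),(429,97),(580,100),(622,97),(773,103)]
bot_=[(62,287),(202,290),(243,292),(388,292),(427,292),(572,295),(612,292),(753,297)]
px=np.array(top+bot_)/4+[180,165]-.5
X=np.array([X+s for X in(-81,-27,27,81) for s in(-1,1)])
def P(v):
    c,s=np.cos(v[2]),np.sin(v[2]);out=[]
    for w in(v[4],-v[4]):
        for X0 in(-.081,-.027,.027,.081):
            for sg in(-1,1):
                x=X0+sg*v[3];out.append([v[0]+c*x-s*w,v[1]+s*x+c*w,.080])
    return np.array(out)
r=least_squares(lambda v:(proj(K,E,P(v))-px).ravel(),[.51,.211,.14,.0185,.033])
print(r.x,np.degrees(r.x[2]),np.sqrt(np.mean(r.fun**2)))
E=np.load("drainE.npy")
for n,a,b,z in(("L",(42,55),(76,562),.182),("S",(190,135),(194,464),.147),("M",(304,97),(300,512),.164),("m",(407,168),(400,422),.132)):
    A,B=[back(K,E,(p[0]/2.48+180-.5,p[1]/2.48+85-.5),z) for p in(a,b)]
    print(n,((A+B)/2).round(4),np.hypot(*(A-B)[:2]).round(3),"yaw",np.degrees(np.arctan2(-(A-B)[0],(A-B)[1])).round(1))
E
```

```text
[0.51203643 0.21503483 0.1302189  0.02089351 0.02904218] 7.460993358094215 0.515521311343696
L [ 0.4652 -0.1667  0.182 ] 0.229 yaw -4.6
S [ 0.5194 -0.1703  0.147 ] 0.163 yaw -4.6
M [ 0.5703 -0.1742  0.164 ] 0.197 yaw -3.3
m [ 0.6224 -0.1776  0.132 ] 0.131 yaw -2.1
```

```bash
cat > go.py <<'E'
from h import *
S=np.array([.512,.215]);SY=.1302
def slot(x): return S+x*np.array([np.cos(SY),np.sin(SY)])
def cycle(name,bx,by,byaw,H,sx,dy=0):
    q1=quat(np.pi/2+byaw);q2=quat(np.pi/2+SY);zg=.022+H-.032;zh=H+.17
    p=bot.read_position();zs=max(zh,.33)
    if p[2]<zs-.01: bot.move_linear([p[0],p[1],zs],speed=.25)
    bot.set_gripper(.42)
    bot.move_linear([bx,by,zs],speed=.3,rotation=q1)
    bot.move_linear([bx,by,zg+.04],speed=.25)
    bot.move_linear([bx,by,zg],speed=.08)
    bot.set_gripper(0.,40.)
    print(name,"grip",bot.read_gripper_width(),bot.read_finger_force(),bot.read_ft_force())
    bot.move_linear([bx,by,zg+.08],speed=.12)
    bot.move_linear([bx,by,zh],speed=.25)
    print("held",bot.read_gripper_width(),bot.read_finger_force(),bot.read_ft_force())
    t=slot(sx)+dy*np.array([-np.sin(SY),np.cos(SY)])
    bot.move_linear([*t,zh],speed=.25,rotation=q2)
    bot.move_linear([*t,zg+.075],speed=.2)
    bot.wait(.2)
    hit=bot.move_linear([*t,zg+.006],speed=.07,until_force=12)
    if hit: print("EARLY",bot.read_position()-[*t,zg],bot.read_ft_force())
    else:
        hit=bot.move_linear([*t,zg-.002],speed=.03,until_force=6)
        print("seat",hit,bot.read_position()-[*t,zg],bot.read_ft_force())
    print(bot.read_clock()); return hit
def release():
    bot.set_gripper(.42); p=bot.read_position()
    bot.move_linear([p[0],p[1],p[2]+.06],speed=.12)
    print(bot.read_clock())
E
python3 - <<'E'
from go import *
cycle("L",.4652,-.1667,np.radians(-4.4),.160,.081)
im=bot.camera("wrist");cv2.imwrite("pics/w1.png",im[:,:,::-1])
E
```

```text
L grip 0.0020775508475937344 0.0 [-0.49789265 -0.40422704 -0.4468497 ]
held -0.0018187025725376021 0.0 [-0.63423829 -0.80681325 -1.10585563]
seat False [-2.28639721e-04 -8.80712274e-05 -2.26438627e-03] [-0.0985923  -0.17457201 -0.0258958 ]
13.1083
```

View pics/w1.png

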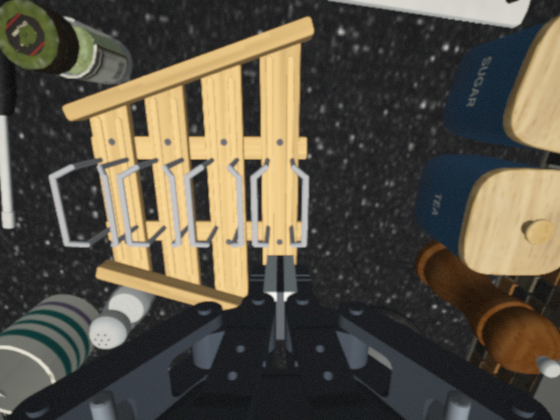

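The large board wasn't gripped, because the fingers closed on nothing. The stand alignment does look right: the fingertips (281,262) sit midway between the wide-end loops. I'll check the drainer.

```bash
python3 - <<'E'
from go import *
p=bot.read_position();bot.move_linear([p[0],p[1],.33],speed=.25);bot.set_gripper(.42)
bot.move_linear([.4852,-.1667,.33],speed=.3,rotation=quat(np.pi/2-.075))
bot.move_linear([.4652,-.1667,.21],speed=.2,rotation=quat(np.pi/2-.075));bot.wait(.2)
np.save("w2E.npy",wristE())
im=bot.camera("wrist");cv2.imwrite("pics/w2.png",im[:,:,::-1]);print(bot.read_clock(),bot.read_position())
E
```

```text
16.9833 [ 0.46604225 -0.16700069  0.21101408]
```

View pics/w2.png

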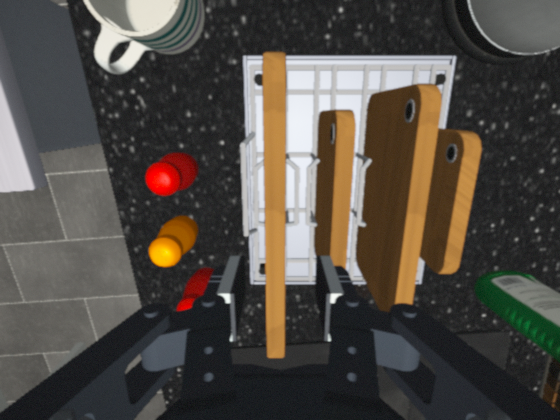

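The large board at (275,200) still stands. It sits between the open fingers (241..320), so I'll descend again and watch the grip.

```bash
python3 - <<'E'
from go import *
bot.move_linear([.4642,-.1667,.15],speed=.1,until_force=15);bot.wait(.2)
print(bot.read_position(),bot.read_ft_force(),bot.read_gripper_width())
im=bot.camera("wrist");cv2.imwrite("pics/w3.png",im[:,:,::-1])
bot.set_gripper(.0,40.);bot.wait(.3)
print(bot.read_position(),bot.read_ft_force(),bot.read_gripper_width(),bot.read_finger_force(),bot.read_clock())
im2=bot.camera("wrist");cv2.imwrite("pics/w34.png",cv2.resize(np.hstack([im,im2])[:,:,::-1],None,fx=.7,fy=.7))
E
```

```text
[ 0.46472152 -0.16698067  0.15067999] [-0.26856355 -1.21990884 -0.91936048] 0.4236172363145963
[ 0.46420165 -0.16671662  0.14999808] [0.69174926 0.08630265 0.03714528] 0.00023073133006550986 0.0 18.7167
```

View pics/w34.png

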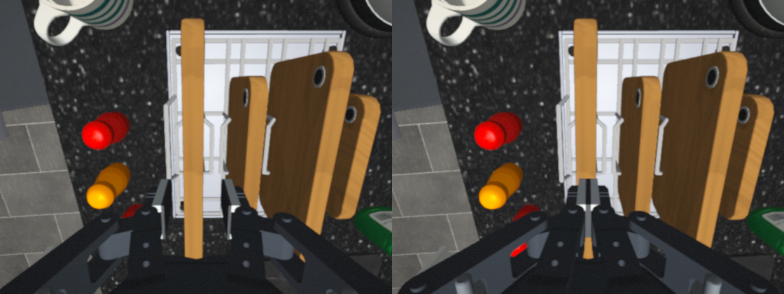

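The fingers closed above the board's top edge, so the top lies lower than the pads in TCP terms. I'll probe gently downward to find it.

```bash
python3 - <<'E'
from go import *
h=bot.move_linear([.4642,-.1667,.10],speed=.04,until_force=4)
print(h,bot.read_position(),bot.read_ft_force(),bot.read_clock(),bot.grip_depth)
print(bot.read_tool_rot())
im=bot.camera("scene");cv2.imwrite("pics/sc1.png",cv2.resize(im[130:310,180:400,::-1],None,fx=3.5,fy=3.3,interpolation=cv2.INTER_CUBIC))
E
```

```text
True [ 0.46487576 -0.16688773  0.14788605] [0.18396445 0.26776675 4.58378051] 19.1083 0.0187
[6.15381670e-04 7.33094773e-01 6.80126106e-01 3.94680761e-04]
```

View pics/sc1.png

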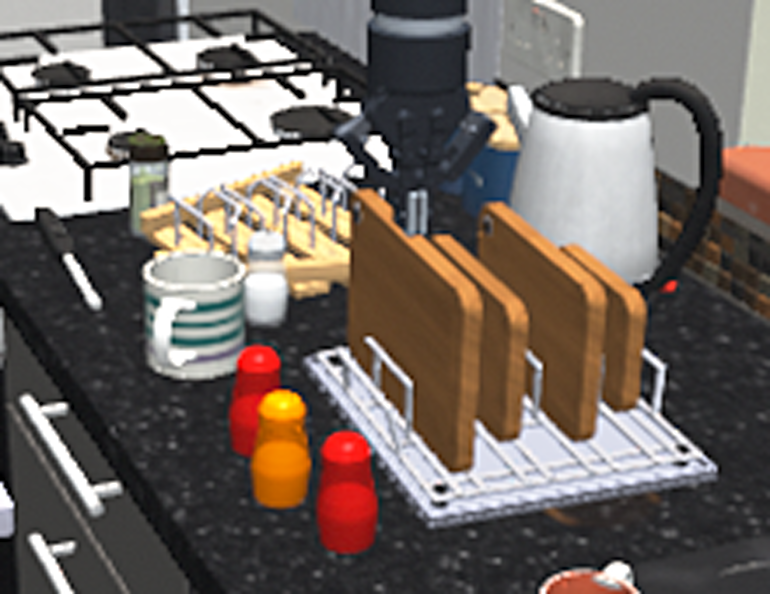

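```bash
python3 - <<'E'
from h import *
from scipy.optimize import least_squares
C={n:(bot.calibration(n)["mtx"],bot.calibration(n)["extrinsics"]) for n in("scene","top")}
Kw=bot.calibration("wrist")["mtx"];C["d"]=(Kw,np.load("drainE.npy"));C["w2"]=(Kw,np.load("w2E.npy"))
obs={"near":{"scene":(313.5,217),"d":(210.6,311.6),"top":(396.5,209),"w2":(275.5,357)},
"far":{"scene":(282.5,188.5),"d":(197,107),"top":(292,204.5),"w2":(274,53)}}
for k,o in obs.items():
  for sub in(list(o),["scene","d"],["scene","top"],["d","w2"],["scene","w2"]):
    r=least_squares(lambda P:np.concatenate([(proj(*C[c],P)[0]-o[c]) for c in sub]),[.46,-.17,.17])
    print(k,sub,r.x.round(3),r.fun.round(1))
E
```

```text
near ['scene', 'd', 'top', 'w2'] [ 0.455 -0.282  0.179] [ 0.5  1.2 -0.5 -0.8 -1.7  0.4  0.4  1.1]
near ['scene', 'd'] [ 0.456 -0.281  0.182] [ 0.7  0.  -0.3 -0.1]
near ['scene', 'top'] [ 0.454 -0.284  0.184] [ 0.6 -0.1 -0.2  0.5]
near ['d', 'w2'] [ 0.454 -0.287  0.173] [ 0.3 -0.4 -0.2  0.3]
near ['scene', 'w2'] [ 0.455 -0.279  0.181] [-0.  0.  0.  0.]
far ['scene', 'd', 'top', 'w2'] [ 0.472 -0.053  0.171] [-0.2  0.4  0.2  1.  -0.2 -0.4 -0.1 -0.6]
far ['scene', 'd'] [ 0.473 -0.053  0.173] [-0.3 -0.1  0.1  0. ]
far ['scene', 'top'] [ 0.472 -0.054  0.173] [-0.3  0.1  0.1 -0.3]
far ['d', 'w2'] [ 0.472 -0.053  0.169] [ 0.5  0.8 -0.3 -0.5]
far ['scene', 'w2'] [ 0.472 -0.054  0.173] [-0.1 -0.   0.   0. ]
```

The board's top triangulates to about 0.18 m, as described, and the shut tips touch it at TCP z = 0.148. So the real tips sit about 34 mm behind the reported TCP, which agrees with the tip row in the wrist picture. I'll lower all the grasp heights by 34 mm and stop if a grip fails.

```bash
sed -i 's/zg=.022+H-.032;zh=H+.17/zg=H-.044;zh=zg+.18/; s/zs=max(zh,.33)/zs=max(zh,.30)/; s/^    bot.move_linear(\[bx,by,zg+.08\],speed=.12)/    if bot.read_gripper_width()<.1: raise SystemExit("no grip")\n&/; s/zg\],speed=.08)/zg],speed=.08,until_force=15)/' go.py
python3 - <<'E'
from go import *
cycle("L",.4640,-.1667,np.radians(-4.4),.160,.081)
E=wristE();np.save("w4E.npy",E)
im=bot.camera("wrist");im2=bot.camera("top")
cv2.imwrite("pics/w4.png",np.hstack([im[:,:,::-1],cv2.resize(im2[120:300,100:420,::-1],(747,420))])[:,::2][::1])
cv2.imwrite("pics/w4.png",np.hstack([cv2.resize(im[:,:,::-1],(400,300)),cv2.resize(im2[130:280,100:300,::-1],(400,300))]))
E
```

```text
L grip 0.16944556829436283 41.572508811950684 [-2.07313174  0.4473834   6.10956504]
held 0.1687589878006615 40.211350321769714 [-0.04636801 -0.31996962 -5.61135574]
seat True [0.00071712 0.00043666 0.00148534] [-0.8450411   0.24564301  3.89539589]
27.725
```

View pics/w4.png

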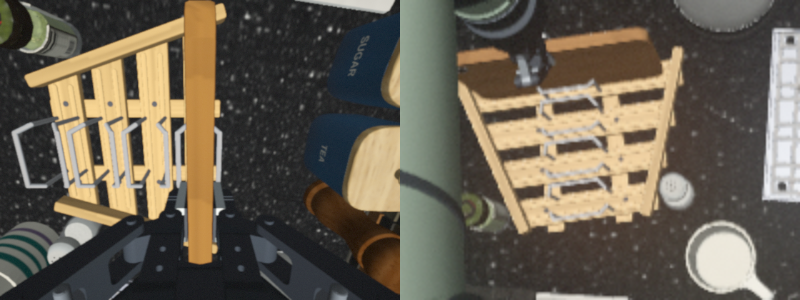

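The large board is seated at the expected height in the wide-end slot. I'll release it and do the medium one.

```bash
python3 - <<'E'
from go import *
release()
cycle("M",.5703,-.1742,np.radians(-4.2),.142,.027)
E
```

```text
28.8167
M grip 0.16632220962499727 42.08720505237579 [-1.06039747  0.87730563  3.78443955]
held 0.16579465773685345 41.292391419410706 [-0.38688879  0.34259268 -3.1125636 ]
seat True [0.00101123 0.00035483 0.00403672] [-1.98746805 -0.92346722  4.69771297]
38.25
```

```bash
python3 - <<'E'
from go import *
p=bot.read_position();print(bot.move_linear([p[0],p[1],.142-.046],speed=.02,until_force=6),bot.read_position()[2]-.098,bot.read_ft_force())
release()
p=bot.read_position();bot.move_linear([p[0],p[1]-.10,.30],speed=.3);bot.wait(.2)
im2=bot.camera("top");im=bot.camera("scene")
cv2.imwrite("pics/t5.png",np.hstack([cv2.resize(im[130:280,180:380,::-1],(400,300)),cv2.resize(im2[130:280,100:300,::-1],(400,300))]))
print(bot.read_clock())
E
```

```text
True 0.004019867952576195 [-4.4004429  -0.90776108  6.74035051]
39.4667
40.4833
```

View pics/t5.png

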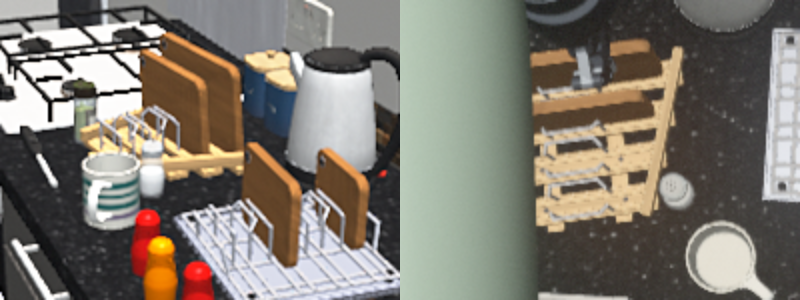

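The large and medium boards stand upright in the two wide-end slots. The salt and jar are untouched. Small is next, then mini.

```bash
python3 - <<'E'
from go import *
cycle("S",.5194,-.1703,np.radians(-4.3),.125,-.027)
if abs(bot.read_position()[2]-.081)<.006:
    release()
    cycle("m",.6224,-.1776,np.radians(-3.8),.110,-.081)
E
```

```text
S grip 0.16867487848985088 38.927797079086304 [-3.00330474  0.72051322  5.68566588]
held 0.16943158207308545 39.17305111885071 [-0.55584352 -0.34482224 -2.67001669]
seat True [0.00125979 0.00039463 0.00295476] [-1.32206819 -0.26519975  5.45535046]
48.9667
49.9667
m grip 0.16712106516120917 42.054263949394226 [1.33210436 0.36743236 1.1315907 ]
held 0.16700444942852846 41.78311228752136 [ 0.41460372 -0.65919242 -1.73763523]
seat True [0.00065896 0.00029544 0.00143397] [0.32060147 0.44106135 3.19344866]
59.8583
```

```bash
python3 - <<'E'
from go import *
release()
p=bot.read_position();bot.move_linear([p[0],p[1],.30],speed=.25)
t=S+.045*np.array([-np.sin(SY),np.cos(SY)])
bot.move_linear([*t,.31],speed=.25);bot.wait(.4)
np.save("finE.npy",wristE());im=bot.camera("wrist")
bot.move_linear([.42,-.12,.31],speed=.3)
im2=bot.camera("top")
cv2.imwrite("pics/fin.png",cv2.resize(im[60:320,150:420,::-1],None,fx=2.3,fy=2.3,interpolation=cv2.INTER_CUBIC))
cv2.imwrite("pics/fint.png",cv2.resize(im2[130:280,100:300,::-1],None,fx=4,fy=4,interpolation=cv2.INTER_CUBIC))
print(bot.read_clock())
E
```

```text
60.85
64.1667
```

View pics/fin.png

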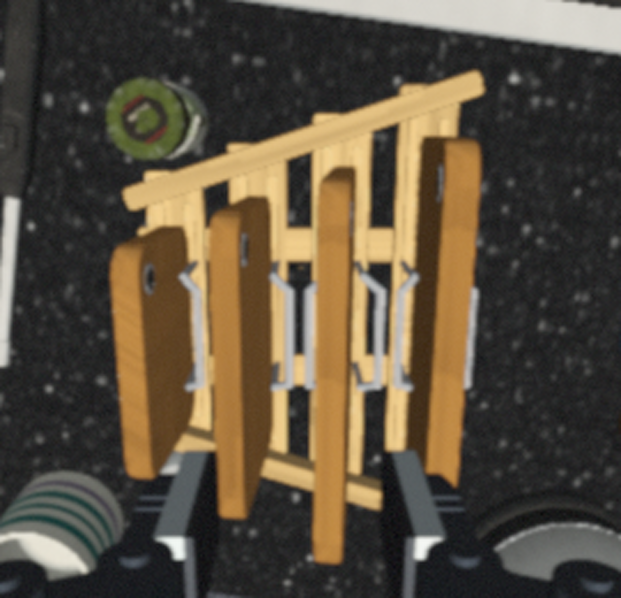

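View pics/fint.png

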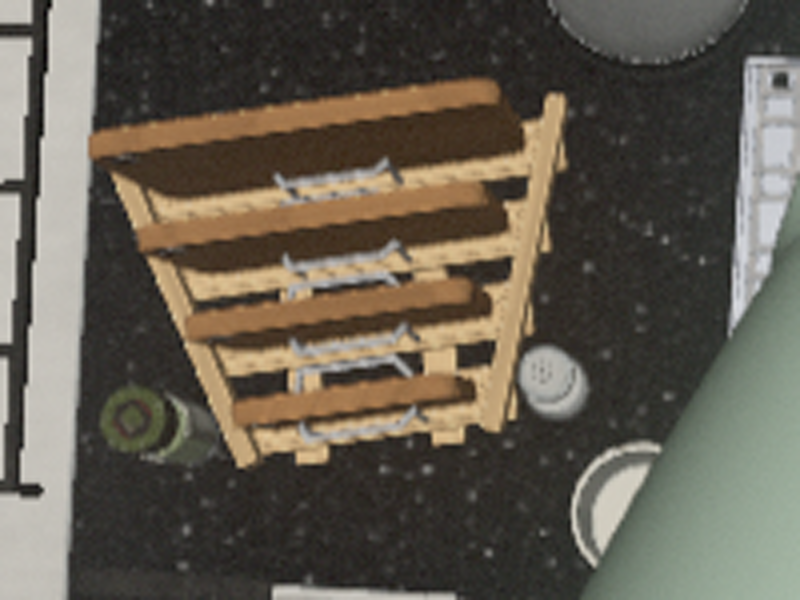

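```bash
python3 - <<'E'
from go import *
k=bot.calibration("top");c,s=np.cos(SY),np.sin(SY);Rt=np.array([[c,s],[-s,c]])
def rep(n,A,B):
    m=Rt@(((A+B)/2)[:2]-S);d=Rt@(A-B)[:2];print(n,(m*1e3).round(1),"yaw",np.degrees(np.arctan2(-d[0],d[1])).round(1),"len",np.hypot(*d).round(3))
for n,a,b,z in(("L",(92,145),(498,92),.182),("M",(138,240),(488,193),.164),("S",(187,327),(473,289),.147),("m",(234,412),(474,385),.132)):
    rep("top "+n,*[back(k["mtx"],k["extrinsics"],(100+p[0]/4,130+p[1]/4),z) for p in(a,b)])
K=bot.calibration("wrist")["mtx"];E=np.load("finE.npy")
for n,a,b,z in(("M",(338,172),(328,562),.164),("S",(228,212),(233,517),.147),("m",(128,250),(142,477),.132)):
    rep("wr "+n,*[back(K,E,(150+p[0]/2.3,60+p[1]/2.3),z) for p in(a,b)])
E
```

```text
top L [65.  -9.5] yaw -0.6 len 0.233
top M [11.4 -9.8] yaw -0.5 len 0.203
top S [-39.6 -10.2] yaw -0.6 len 0.167
top m [-91.8 -15.2] yaw -1.8 len 0.141
wr M [16.9  2. ] yaw -0.6 len 0.199
wr S [-33.8   0.6] yaw -0.9 len 0.163
wr m [-85.5  -1.5] yaw -0.7 len 0.126
```

```bash
python3 - <<'E'
from go import *
from scipy.optimize import least_squares
C={n:(bot.calibration(n)["mtx"],bot.calibration(n)["extrinsics"]) for n in("scene","top")}
C["f"]=(bot.calibration("wrist")["mtx"],np.load("finE.npy"))
T=lambda x,y:(100+x/4,130+y/4)
F=lambda x,y:(150+x/2.3,60+y/2.3)
Q=lambda x,y:(180+x/2,130+y/2)
c,s=np.cos(SY),np.sin(SY);Rt=np.array([[c,s],[-s,c]])
obs={"M left":{"top":T(138,240),"f":F(338,172),"scene":Q(144,54)},"M right":{"top":T(488,193),"f":F(328,562),"scene":Q(206,85)},
"L left":{"top":T(92,145),"f":F(462,140),"scene":Q(165,37)},"L right":{"top":T(498,92),"scene":Q(241,62)}}
for k,o in obs.items():
  for sub in(list(o),["top","f"],["scene","f"],["scene","top"]):
    if not all(n in o for n in sub): continue
    r=least_squares(lambda P:np.concatenate([(proj(*C[n],P)[0]-o[n]) for n in sub]),[.5,.2,.17])
    print(k,sub,(Rt@(r.x[:2]-S)*1e3).round(1),r.x[2].round(3),r.fun.round(1))
# networks
for cam in("scene","top"):
    bot.camera(cam)
    for i,n in enumerate(("large","medium","small","mini")):
        H=(.16,.142,.125,.11)[i];Ln=(.24,.205,.17,.135)[i]
        X=(.081,.027,-.027,-.081)[i]
        P=np.array([[*(S+Rt.T@[X+dx,dy]),z] for dx in(-.0075,.0075) for dy in(-Ln/2,Ln/2) for z in(.022,.022+H)])
        q=proj(*C[cam],P);e=[*q.min(0),*(q.max(0)-q.min(0))]
        print(cam,n,np.round(e),[(np.round(d["bbox"]).astype(int).tolist(),round(d["confidence"],2)) for d in bot.search_frame(cam,f"board_{n}_mid")][:2])
E
```

```text
M left ['top', 'f', 'scene'] [19.2 99.7] 0.146 [-0.9 -0.6  0.2  0.5 -1.6  0.9]
M left ['top', 'f'] [19.3 99.9] 0.139 [ 0.  -0.1 -0.  -0. ]
M left ['scene', 'f'] [ 19.3 100.1] 0.148 [-1.6  0.1  0.5  0.2]
M left ['scene', 'top'] [18.2 95.6] 0.15 [-1.3  0.1  0.3 -0.8]
M right ['top', 'f', 'scene'] [  16.7 -107.3] 0.151 [-1.1 -0.9  0.2  0.8 -1.9  1.8]
M right ['top', 'f'] [  16.3 -109.2] 0.147 [ 0.1 -0.4 -0.2 -0.1]
M right ['scene', 'f'] [  17.2 -104.9] 0.154 [-2.1  0.7  0.8  0.4]
M right ['scene', 'top'] [  14.9 -111.6] 0.158 [-1.6  0.3  0.4 -1.2]
L left ['top', 'f', 'scene'] [ 71.7 114.5] 0.165 [-0.6  0.2  0.4  0.4 -1.   0.6]
L left ['top', 'f'] [ 72.4 114.7] 0.162 [-0.1  0.5  0.2  0.1]
L left ['scene', 'f'] [ 71.4 114.7] 0.167 [-1.1  0.2  0.3  0.2]
L left ['scene', 'top'] [ 72.  111.6] 0.168 [-0.5  0.1  0.1 -0.3]
L right ['top', 'scene'] [  64.3 -129. ] 0.192 [ 0.7 -1.8 -2.6  0.6]
L right ['scene', 'top'] [  64.3 -129. ] 0.192 [-2.6  0.6  0.7 -1.8]
scene large [261. 144.  42.  66.] [([260, 146, 41, 58], 0.6)]
scene medium [250. 152.  35.  59.] [([249, 153, 36, 55], 0.79)]
scene small [239. 160.  29.  52.] [([242, 162, 28, 46], 0.85)]
scene mini [227. 169.  24.  45.] [([228, 173, 21, 34], 0.56), ([215, 169, 17, 29], 0.47)]
top large [117. 143. 114.  38.] [([122, 148, 110, 29], 0.95)]
top medium [129. 169.  98.  31.] [([133, 174, 94, 26], 0.85)]
top small [141. 194.  81.  25.] [([144, 201, 76, 16], 0.59)]
top mini [153. 219.  66.  20.] [([156, 222, 63, 18], 0.58)]
```

The networks and triangulation agree: all four boards are in their own slots and about centred, with a small lean within tolerance. The medium board stopped 4 mm high under contact, so I'll check its seated height with a light touch of the shut fingers. The expected contact is TCP z ≈ 0.130.

```bash
python3 - <<'E'
from go import *
bot.set_gripper(0.)
q2=quat(np.pi/2+SY);t=slot(.020)
bot.move_linear([*t,.30],speed=.3,rotation=q2)
bot.move_linear([*t,.15],speed=.2);bot.wait(.2)
h=bot.move_linear([*t,.122],speed=.03,until_force=4)
print(h,bot.read_position(),bot.read_ft_force())
bot.move_linear([*t,.30],speed=.25)
bot.move_linear([.42,-.12,.31],speed=.3);bot.wait(.5)
C=bot.calibration("top")
for cam in("scene","top"):
    bot.camera(cam)
    for n in("board_large_mid","board_medium_mid","board_small_mid","board_mini_mid","salt","jar"):
        print(cam,n,[(np.round(d["bbox"]).astype(int).tolist(),round(d["confidence"],2)) for d in bot.search_frame(cam,n)][:4])
print(bot.read_clock())
E
```

```text
True [0.53180884 0.21757068 0.13005049] [-0.44115409  0.0120507   4.12236837]
scene board_large_mid [([259, 144, 43, 61], 0.88)]
scene board_medium_mid [([249, 156, 35, 54], 0.61)]
scene board_small_mid [([241, 161, 26, 47], 0.79)]
scene board_mini_mid [([226, 173, 24, 33], 0.65)]
scene salt [([273, 264, 15, 29], 0.93), ([252, 248, 14, 36], 0.85), ([254, 202, 8, 29], 0.61), ([246, 236, 14, 31], 0.52)]
scene jar [([218, 171, 11, 26], 0.6)]
top board_large_mid []
top board_medium_mid [([120, 149, 110, 28], 0.66), ([134, 175, 93, 23], 0.62)]
top board_small_mid [([148, 201, 71, 14], 0.94)]
top board_mini_mid [([157, 221, 63, 17], 0.63)]
top salt [([230, 221, 16, 14], 0.63)]
top jar [([124, 226, 33, 21], 0.67)]
71.5667
```

The medium board's top edge was touched exactly where it should be (0.130), so it is seated. The salt and jar boxes haven't moved, so I'm handing in.

```bash
python3 -c "
from cell import bot
print(bot.close_job())"
```

```text
the job is handed in; nothing more can be done
None
```

I moved all four boards into their slots in size order, largest at the wide end, and handed the job in at about 72 s; the salt shaker and spice jar looked undisturbed in the last images, and the hand-in returned no verdict.

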